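Check a battery pack on the spring-contact tester

ROBOT

A 7-joint arm with a two-finger parallel gripper is mounted at the origin on the work surface. World frame = base frame: x ahead of the robot, y to its left, z up, the work surface at z = 0. Lengths are in m, angles in rad, forces in N, time in s.
With the tool pointing down it reaches from about 0.4 to 0.85 m from the base axis. Payload 10.4 kg.
Tool frame: the origin (TCP) lies midway between the tips of the shut fingers; the grasp point (between the pads) lies 19 mm behind it; x points along the fingers, y is the direction in which the jaws open and shut, and the axes are right-handed (so a half turn about x gives the same grasp; the last joint's range is limited). The gripper opens to 87 mm and grips with 3 to 60 N. Pads are 19 mm wide; open, the fingers measure 117 mm over their backs; the gripper's body (75 mm by 190 mm) begins 51 mm behind the grasp point.
Start: joints at [1.246, 0.332, -0.065, 1.46, 0.022, 1.35, -0.088], TCP at [0.186, -0.597, 0.223] pointing down, gripper open.
Joint ranges: [-2.6, 2.6], [-0.5, 2.12], [-1.47, 1.34], [0.16, 2.42], [-1.27, 4.41], [0.06, 2.06], [-2.6, 2.6]. Speed limits (rad/s): [2.22, 2.22, 2.79, 2.79, 3.14, 3.14, 3.14].

INTERFACE

Orientations are given as a unit quaternion [x, y, z, w].
In Python, from bench import * gives the robot as it stands.
- The arm moves only by the shell command python3 -m inch 'ROWS' [FORCE]. ROWS is JSON, a list that holds one entry, the list of rows, each a list of 7 numbers: the shift along the world's x, y, z each as a share of 120 mm, from -1 to 1, then the turn, a rotation vector about the world's x, y, z each as a share of 2 pi rad, from -1 to 1, then the closure, from 0 (fully open) to 1 (shut). A call has 1 to 10 rows; each row is the pose to reach, as a shift and turn from the pose commanded when the call began, turning the shorter way round; what a row does not reach only later rows make up. A row lasts 1/10 s, in which the tool goes at most 50 mm and 8.59 degrees, less where a joint would pass 70% of its speed; a pose out of reach is approached as far as the arm can. A call with a number of a shift or a turn outside -1 to 1 is refused whole. A call with a gripper value outside its range is refused whole. The fingers move at their own pace and stop on an object; FORCE is the grip in N (left out, the last holds). Time passes only in rows, so rows that repeat a pose let the fingers close. It gives the time, the measured TCP pose, the force and the opening at its end, in the units of the state.
- read_state(): the state, without advancing time (a new reading comes with each control period).
- camera(name): name is "scene" or "top" or "wrist"; returns the picture (384x512x3 uint8, red, green, blue); there is no depth.
- get_calibration(name): a dict with "fx", "fy", "cx", "cy" (pixels), "xyz" and "attitude" of the camera in the world. Camera axes: x right, y up, looking along -z (the intrinsics and any distortion apply to the point x, -y, -z); pixel columns grow to the right and rows downward; lengths in m; the calibration is good to about 2 mm. A picture is of the moment at which its call begins: read the wrist's pose just before it. get_calibration takes no time and is no camera call; for the wrist camera it gives the pose at the moment of the call.
- close_job(): hands the job in, once; it reports no verdict.
The state is a dict: "time": time; "joint_positions": joint angles; "joint_vel": joint speeds; "joint_torque": joint torques, N m; "ee_pos": TCP position; "eef_rot": TCP orientation; "ft_force": force on the tool from outside, world axes, zero at the start; "torque": the same for the moment, N m; "width": finger opening in m.
Only numpy, scipy, OpenCV 4.12 (cv2) and the standard library are available. Lean on these libraries where they do the work, as an engineer would, in place of code of your own. Each camera call takes 0.05 s, during which the arm holds its last target.

TASK

Wake the battery tester by pressing its blue hinged paddle all the way down to its stop, and let it spring fully up again. Then take the orange battery pack from the wooden tray and, keeping it upright and in line with the tester's rail, push its black terminal end squarely against the sprung brass pin until the pin is pushed in and the pack is firmly up against the steel stop face around it, without ramming it. Finish while still holding the pack pressed there: do not let go, and leave the grey pack, the bottle, the jar and the remote control alone.

Things in the scene. Friction and masses are not known exactly. Their poses are not given: they have to be found in the camera images.
- tester: Battery tester fixed to the bench: grey base plate 240 x 180 x 12 mm, origin under its centre at bench height. Its +x is the direction in which the pack is pushed. Along local y = -40 mm runs a white support rail 20 mm wide (narrower than the pack, so fingers can straddle it), local x -90 to +40 mm, top 45 mm above the bench; it ends at a white block (body stop).
- seat (a point): Centre of the steel stop face at the end of the rail, 61 mm above the bench (16 mm above the rail's top); same axes as the tester. A brass pin 11 mm thick sticks out 14 mm from this point against the pushing direction. A pack pushed home has its terminal-end centre here, and its own axes parallel to these.
- pin (a joint): Travel of the sprung brass pin in m: 0 = fully out (14 mm proud of the stop face), 0.014 = flush with the stop face (where a pack meets the stop). It pushes back with 4.5 N at the start of its travel and 11 N when flush, so a pack bears on the stop only while the steady push is above 11 N (15 to 30 N is right); it pushes the pack back out if it is released.
- paddle (a joint): Angle of the blue hinged paddle in rad: 0 = up (rest), 0.26 = down on its stop. Spring return; at the ribbed end it takes about 3 N to start and 9 N at the stop.
- paddle_pad (a point): Pressing point on the top surface of the blue paddle's ribbed free end, beside the rail, 70 mm from the hinge (the hinge lies on the +x side of it, in tester axes). The paddle is 44 mm wide and 88 mm long; the pressing point is about 40 mm above the bench at rest and sinks 18 mm until the paddle meets its stop.
- pack_center (a point): Centre of the orange battery pack, a rigid block 60 (its x) x 28 (its y) x 32 mm (its z, up), about 0.12 kg, with a paper label on top. Its +x points to its black terminal end, with a brass patch. It lies upright in the wooden tray, terminals pointing roughly the way the tester's pushing direction does.
- pack_nose (a point): Centre of the orange pack's terminal-end face, 30 mm from its centre along its +x; same axes as the pack.
- spare_center (a point): Centre of the grey battery pack, same size and shape, in the same tray; to be left alone. Which pack lies nearer the robot varies.
- tray: Shallow wooden tray fixed on the bench, 260 (x) x 190 (y) mm, origin under its centre; floor 6 mm thick, walls 6 mm thick and 16 mm high in all.
- bottle_center (a point): Centre of a white bottle, 54 mm across and 130 mm high, standing on the bench; to be left alone.
- jar_center (a point): Centre of a small white jar with a blue cap, 48 mm across and 65 mm high; to be left alone.
- remote: Black remote control lying on the bench to the right of the tray, 42 (x) x 150 (y) x 18 mm, origin under its centre; to be left alone.
- stop: White end block of the tester, 60 mm long, 70 mm wide, top 85 mm above the bench, with a small blank green screen on top and the steel stop face towards the rail; origin under the middle of that face, 12 mm above the bench. The sprung brass pin comes out of the face 49 mm above this origin.
Not all that is in view belongs to the job. Of the things shaped like the part that bears pack_center, the orange one is meant.

How it is judged:
By the outcome, as a careful person would: the job done as asked, in the order asked, and still so for the second after the job is handed in, while the arm keeps its last pose, push and grip.
It also fails if it takes over 54 s, if anything falls off the work surface, if the arm or the gripper's body presses on something with over 40 N, if the wrist force passes 120 N, or if a joint passes its speed limit or range.

## Working session

There is one attempt and no reset: what is moved stays moved. The work goes in short steps, Python scripts to look and compute and a shell command to move; the robot and the scene stay as the last step left them, time stands still between calls to the robot, and variables do not carry over. Pictures are saved under pics/ and viewed, and the job is handed in when it is done.

```bash
ls; mkdir -p pics; python3 - <<'E'
from bench import *
import cv2
s=read_state(); print({k:(s[k]) for k in s})
for n in ["scene","top","wrist"]:
    c=get_calibration(n); print(n,c)
    cv2.imwrite(f"pics/{n}0.png",cv2.cvtColor(camera(n),cv2.COLOR_RGB2BGR))
E
```

```text
pics
{'time': 0.0, 'joint_positions': array([ 1.24636876,  0.33287521, -0.06468272,  1.46095873,  0.02162348,
        1.34990267, -0.08849364]), 'joint_vel': array([ 4.19304905e-05, -3.96618975e-04,  7.46023593e-04,  1.16145417e-03,
        1.16676946e-05,  1.61804243e-04,  9.29183349e-05]), 'joint_torque': array([ 1.91315674e-03, -6.23240876e+01,  2.61548313e-02, -3.89902425e+01,
       -6.10327511e-02,  3.96712509e-02,  2.22189506e-04]), 'ee_pos': array([ 0.18564924, -0.5963757 ,  0.22174351]), 'eef_rot': array([-0.6989583 , -0.10681315,  0.69917935, -0.10581347]), 'ft_force': array([-0.15871265,  0.77499356, -0.4522606 ]), 'torque': array([ 0.01214396,  0.01729482, -0.0324059 ]), 'width': 0.08695863582907469}
scene {'fx': 419.71802733170034, 'fy': 419.71802733170034, 'cx': 257.89889658102834, 'cy': 190.70467014048532, 'xyz': array([1.38482168, 0.25797623, 0.93471803]), 'attitude': array([0.20699493, 0.32167626, 0.7772524 , 0.49955599])}
top {'fx': 473.86088435636566, 'fy': 473.86088435636566, 'cx': 254.37487608078854, 'cy': 189.5222056234353, 'xyz': array([ 0.37318615, -0.09766066,  1.10378427]), 'attitude': array([-0.07663891,  0.08796636,  0.73829809, -0.6643074 ])}
wrist {'fx': 315.53189003756, 'fy': 315.53189003756, 'cx': 251.05792580791868, 'cy': 186.9058782593812, 'xyz': array([ 0.26101229, -0.57226582,  0.38508303]), 'attitude': array([-0.1168168 ,  0.08642233, -0.5860708 ,  0.7971236 ])}
```

View pics/top0.png

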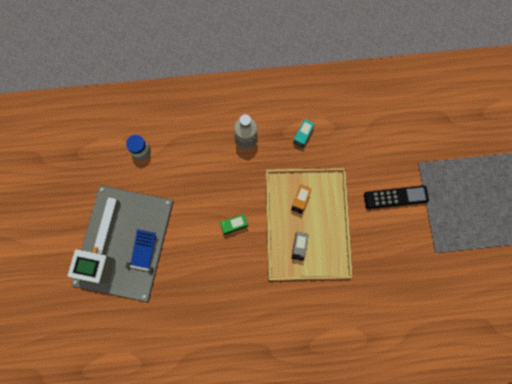

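View pics/scene0.png

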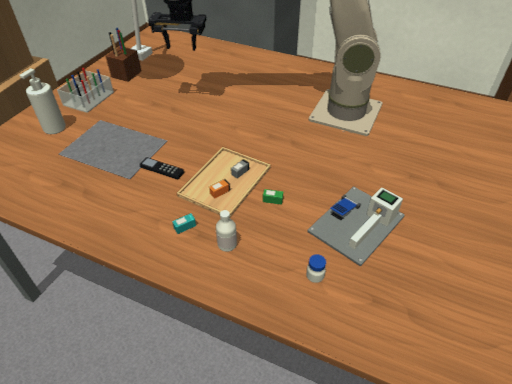

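View pics/wrist0.png

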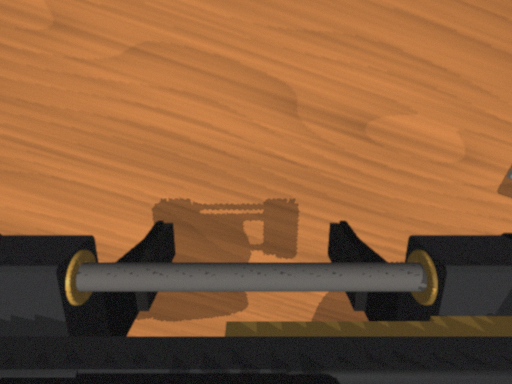

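The top view shows the tester at (122,243), with its push direction toward the image bottom. The orange pack is at (301,199) with its black end at the bottom, the grey pack at (300,246), and the blue paddle at (143,250). Next I'll measure these.

```bash
cat > h.py <<'E'
from bench import *
import cv2, numpy as np
from scipy.spatial.transform import Rotation as R
def ray(c,uv):
    u,v=uv; d=np.array([(u-c['cx'])/c['fx'],-(v-c['cy'])/c['fy'],-1.]); return np.array(c['xyz']),R.from_quat(c['attitude']).apply(d)
def plane(c,uv,z):
    o,d=ray(c,uv); return o+d*(z-o[2])/d[2]
def proj(c,p):
    q=R.from_quat(c['attitude']).inv().apply(np.array(p)-c['xyz']); return np.array([c['cx']-c['fx']*q[0]/q[2],c['cy']+c['fy']*q[1]/q[2]])
def tri(cs,uvs):
    A=0;b=0
    for c,uv in zip(cs,uvs):
        o,d=ray(c,uv); d/=np.linalg.norm(d); P=np.eye(3)-np.outer(d,d); A=A+P; b=b+P@o
    return np.linalg.solve(A,b)
def save(n,im,crop=None,k=1):
    if crop: x0,y0,x1,y1=crop; im=im[y0:y1,x0:x1]
    cv2.imwrite(n,cv2.cvtColor(cv2.resize(im,None,fx=k,fy=k,interpolation=cv2.INTER_NEAREST if k>1 else cv2.INTER_AREA),cv2.COLOR_RGB2BGR))
def blobs(im,lo,hi,amin=15):
    h=cv2.cvtColor(im,cv2.COLOR_RGB2HSV); m=cv2.inRange(h,np.array(lo),np.array(hi))
    cs,_=cv2.findContours(m,cv2.RETR_EXTERNAL,cv2.CHAIN_APPROX_NONE)
    return [(cv2.contourArea(c),cv2.minAreaRect(c),c) for c in cs if cv2.contourArea(c)>=amin]
E
python3 - <<'E'
from h import *
im=cv2.cvtColor(cv2.imread('pics/top0.png'),cv2.COLOR_BGR2RGB); c=get_calibration('top')
save('pics/top0_t.png',im,(60,175,190,310),5)
save('pics/top0_p.png',im,(255,160,360,285),5)
sc=cv2.cvtColor(cv2.imread('pics/scene0.png'),cv2.COLOR_BGR2RGB)
save('pics/scene0_t.png',sc,(300,180,420,270),6)
for n,lo,hi in [('orange',(5,200,150),(18,255,255)),('blue',(110,120,50),(130,255,255))]:
    for nm,i in(('top',im),('scene',sc)):
        for a,r,k in blobs(i,lo,hi): print(n,nm,a,np.round(r[0],1),np.round(r[1],1),round(r[2],1))
E
```

```text
orange top 36.0 [299.1 203.8] [10.7  5.8] 26.6
blue top 624.5 [142.8 248.5] [19.4 35.5] 11.3
blue top 222.5 [135.3 143.8] [17.  16.3] 45.0
```

View pics/top0_t.png

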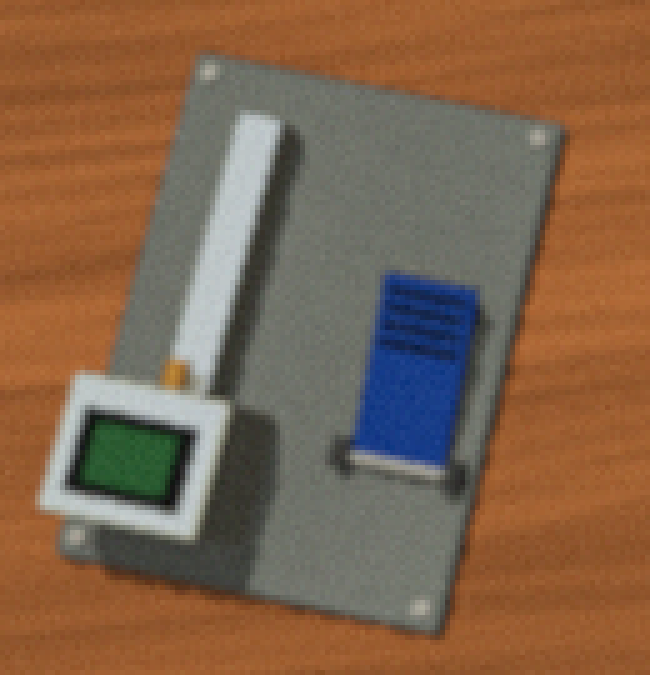

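View pics/top0_p.png

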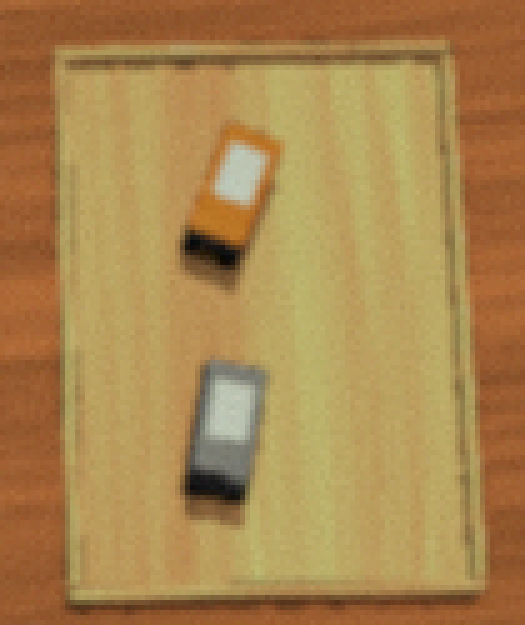

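View pics/scene0_t.png

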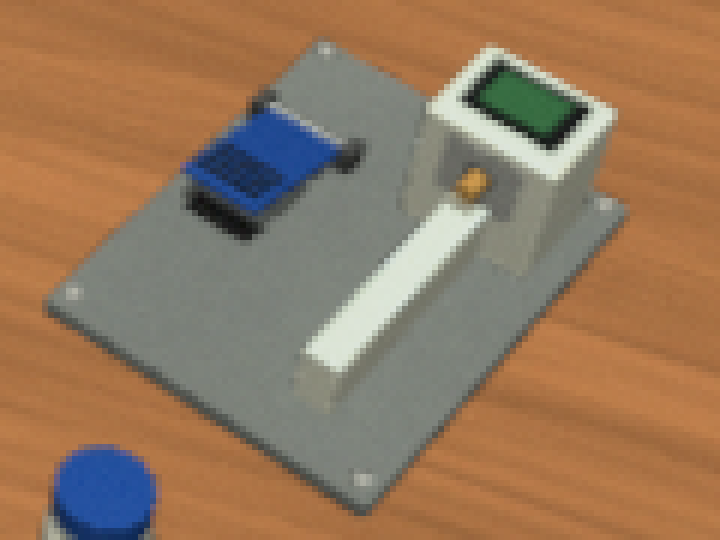

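The crops show four clear plate corners and the rail ending in the brass pin at crop (175,375). The paddle's ribbed end is at crop (430,310), and the orange pack's top outline is clear. Next I'll cast these points onto their planes.

```bash
python3 - <<'E'
from h import *
c=get_calibration('top'); cs=get_calibration('scene')
def P(pts,off,k,z,cam=c): return np.array([plane(cam,((x+.5)/k-.5+off[0],(y+.5)/k-.5+off[1]),z)[:2] for x,y in pts])
def fit(loc,w):
    loc=np.array(loc,float); a=loc.mean(0);b=w.mean(0)
    A=(loc-a)[:,0]+1j*(loc-a)[:,1];B=(w-b)[:,0]+1j*(w-b)[:,1]
    s=(np.conj(A)*B).sum(); th=np.angle(s); r=np.array([[np.cos(th),-np.sin(th)],[np.sin(th),np.cos(th)]])
    t=b-r@a; res=w-(loc@r.T+t); return th,t,np.abs(s)/(abs(A)**2).sum(),np.round(res*1000,1)
tp=(60,175)
w=P([(203,57),(565,128),(437,635),(60,553)],tp,5,.012)
print('plate',fit([(-.12,-.09),(-.12,.09),(.12,.09),(.12,-.09)],w))
w=P([(323,40),(628,212),(365,513),(47,308)],(300,180),6,.012,cs)
print('plate scene',fit([(.12,.09),(.12,-.09),(-.12,-.09),(-.12,.09)],w))
w=P([(237,113),(282,117)],tp,5,.045); print('rail end',w, w.mean(0))
w=P([(75,373),(232,400),(196,541),(40,510)],tp,5,.085)
print('stoptop (rel stop)',fit([(0,-.035),(0,.035),(.06,.035),(.06,-.035)],w))
w=P([(386,272),(478,290)],tp,5,.042);print('paddle end',w,w.mean(0))
op=(255,160)
w=P([(230,122),(284,144),(240,252),(183,234)],op,5,.038); print(w)
print('pack',fit([(-.03,-.014),(-.03,.014),(.03,.014),(.03,-.014)],w))
w=P([(205,360),(268,370),(243,487),(184,482)],op,5,.038)
print('spare',fit([(-.03,-.014),(-.03,.014),(.03,.014),(.03,-.014)],w))
s=read_state();M=R.from_quat(s['eef_rot']).as_matrix();print('tool',M.round(3))
cw=get_calibration('wrist'); print('cam in tool',M.T@(cw['xyz']-s['ee_pos']))
print((M.T@R.from_quat(cw['attitude']).as_matrix()).round(3))
E
```

```text
plate (np.float64(2.833614848772507), array([0.53944518, 0.18503345]), np.float64(0.9819169587065328), array([[-2.9, -1.1],
       [-0.7,  2.1],
       [ 2.1,  1.7],
       [ 1.5, -2.7]]))
plate scene (np.float64(2.838474934997688), array([0.54546753, 0.188955  ]), np.float64(0.9914303322123047), array([[-0.9,  1.3],
       [ 0.8, -2.2],
       [-0.9, -2. ],
       [ 1. ,  2.9]]))
rail end [[0.6409127  0.20865226]
 [0.6368845  0.18829163]] [0.6388986  0.19847195]
stoptop (rel stop) (np.float64(2.8590691332867064), array([0.51469944, 0.23654881]), np.float64(0.9838332918094786), array([[-0.7, -0.2],
       [ 0.2,  0.5],
       [ 0.1,  0.9],
       [ 0.4, -1.2]]))
paddle end [[0.56100641 0.14522814]
 [0.54847594 0.10444007]] [0.55474118 0.12483411]
[[ 0.62707858 -0.23642736]
 [ 0.61404589 -0.25995045]
 [ 0.56572709 -0.23312043]
 [ 0.57680416 -0.20819534]]
pack (np.float64(2.6409567402348), array([ 0.59591393, -0.23442339]), np.float64(0.945419999362515), array([[-1.9,  0.1],
       [-1.5,  1.2],
       [ 2.9, -0.8],
       [ 0.5, -0.5]]))
spare (np.float64(2.8412396550931205), array([ 0.48810767, -0.21623408]), np.float64(0.9290243003014068), array([[-2.9,  0.8],
       [-2.1, -0.2],
       [ 4.2,  0.1],
       [ 0.9, -0.7]]))
tool [[-0.     0.297 -0.955]
 [ 0.001 -0.955 -0.297]
 [-1.    -0.001  0.   ]]
cam in tool [-0.16326064 -0.00089131 -0.07909985]
[[-0.     0.287 -0.958]
 [ 1.    -0.001 -0.001]
 [-0.001 -0.958 -0.287]]
```

```bash
python3 -m inch '[[[0.85,0.75,0.2,0,0,0.093,0.3],[0.85,0.75,0.2,0,0,0.093,0.3],[0.85,0.75,0.2,0,0,0.093,0.3],[0.85,0.75,0.2,0,0,0.093,0.3],[0.85,0.75,0.2,0,0,0.093,0.3]]]'; python3 -c "
from bench import *
s=read_state();print(s['joint_positions'].round(2),s['ft_force'])"
```

```text
time: 0.65
ee_pos: [0.2886, -0.5061, 0.2467]
eef_rot: [0.638, 0.304, -0.638, 0.305]
ft_force: [-0.6, -0.7, 0.9]
width: 0.0623
[ 1.15  0.24 -0.21  1.53  0.05  1.38  0.26] [-0.60986842 -0.66771785  0.87328371]
```

```bash
python3 -m inch '[[[0.9,0.8,0,0,0,0.093,0.3],[0.9,0.8,0,0,0,0.093,0.3],[0.9,0.8,0,0,0,0.093,0.3],[0.9,0.8,0,0,0,0.093,0.3]]]'; python3 -m inch '[[[0.9,0.8,0,0,0,0.093,0.3],[0.9,0.8,0,0,0,0.093,0.3],[0.9,0.8,0,0,0,0.093,0.3],[0.9,0.8,0,0,0,0.093,0.3]]]'; python3 -m inch '[[[0.4,0.3,0,0,0,0.093,0.3],[0.4,0.3,0,0,0,0.093,0.3],[0.4,0.3,0,0,0,0.093,0.3],[0.4,0.3,0,0,0,0.093,0.3],[0.4,0.3,0,0,0,0.093,0.3],[0.4,0.3,0,0,0,0.093,0.3]]]'; python3 - <<'E'
from h import *
s=read_state();print(s['joint_positions'].round(2),R.from_quat(s['eef_rot']).as_matrix().round(3))
print(get_calibration('wrist'))
im=camera('wrist');np.save('w1.npy',im);save('pics/w1.png',im)
E
```

```text
time: 1.05
ee_pos: [0.4004, -0.406, 0.2464]
eef_rot: [0.523, 0.477, -0.521, 0.477]
ft_force: [0.4, 0.3, 0.2]
width: 0.0609
time: 1.45
ee_pos: [0.5076, -0.3094, 0.246]
eef_rot: [0.364, 0.607, -0.362, 0.607]
ft_force: [-0.4, 0.3, -0.5]
width: 0.061
time: 2.05
ee_pos: [0.5512, -0.2798, 0.2461]
eef_rot: [0.179, 0.684, -0.179, 0.684]
ft_force: [0.2, 0.6, 0.2]
width: 0.061
[ 0.86  0.37 -0.61  1.42  0.21  1.42  1.31] [[-0.001  0.489  0.872]
 [ 0.     0.872 -0.489]
 [-1.    -0.    -0.001]]
{'fx': 315.53189003756, 'fy': 315.53189003756, 'cx': 251.05792580791868, 'cy': 186.9058782593812, 'xyz': array([ 0.48211958, -0.24037251,  0.40939959]), 'attitude': array([-0.12520353, -0.07324824,  0.50070392,  0.8533782 ])}
```

View pics/w1.png

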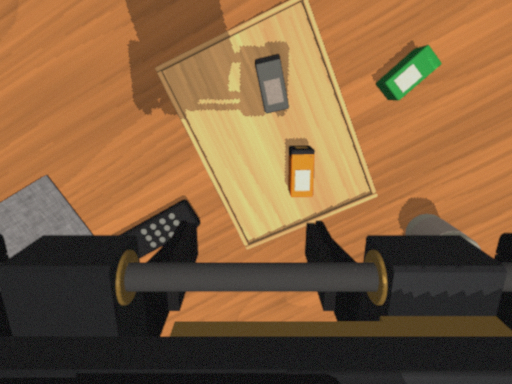

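The wrist view shows the orange pack at (302,172), black end up, with no obstruction. I'll measure it from here.

```bash
python3 - <<'E'
from h import *
im=np.load('w1.npy'); save('pics/w1p.png',im,(270,130,335,210),8)
for a,r,k in blobs(im,(5,170,130),(20,255,255)):
    if 100<a<3000: print(a,r)
E
```

```text
912.0 ((301.5, 175.0), (42.0, 23.0), 90.0)
```

View pics/w1p.png

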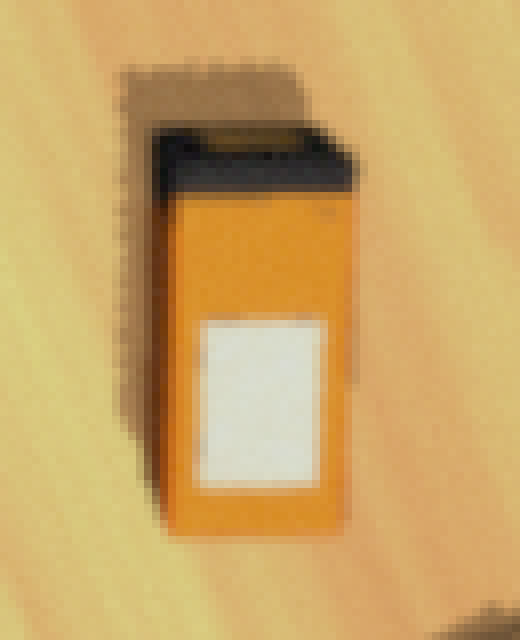

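```bash
cat >> h.py <<'E'
def P(cam,pts,off,k,z): return np.array([plane(cam,((x+.5)/k-.5+off[0],(y+.5)/k-.5+off[1]),z)[:2] for x,y in pts])
def fit(loc,w):
    loc=np.array(loc,float); a=loc.mean(0);b=w.mean(0)
    A=(loc-a)[:,0]+1j*(loc-a)[:,1];B=(w-b)[:,0]+1j*(w-b)[:,1]
    s=(np.conj(A)*B).sum(); th=np.angle(s); r=np.array([[np.cos(th),-np.sin(th)],[np.sin(th),np.cos(th)]])
    t=b-r@a; return round(np.degrees(th),1),t.round(4),round(np.abs(s)/(abs(A)**2).sum(),3),np.round((w-(loc@r.T+t))*1000,1).tolist()
E
python3 - <<'E'
from h import *
c=get_calibration('wrist')
w=P(c,[(170,536),(349,536),(356,156),(174,154)],(270,130),8,.038); print(w)
# pack +x is image up; +y is image left (z up): rear-left=(-,+)
print(fit([(-.03,.014),(-.03,-.014),(.03,-.014),(.03,.014)],w))
o=R.from_quat(read_state()['eef_rot']).as_matrix(); print(np.degrees(np.arctan2(o[1,1],o[0,1])))
E
```

```text
[[ 0.61435015 -0.25759047]
 [ 0.62786117 -0.23334379]
 [ 0.57485977 -0.20645793]
 [ 0.56145314 -0.22989993]]
(np.float64(152.4), array([ 0.5946, -0.2318]), np.float64(0.99), [[-0.4, 0.6], [0.2, -0.0], [0.3, -1.0], [-0.1, 0.4]])
60.812519352327556
```

```bash
python3 -m inch '[[[-0.05,0.95,0,0,0,0.033,1],[-0.05,0.95,0,0,0,0.033,1],[-0.05,0.95,0,0,0,0.033,1]]]'; python3 -m inch '[[[-0.05,0.95,0,0,0,0,1],[-0.05,0.95,0,0,0,0,1],[-0.05,0.95,0,0,0,0,1]]]'; python3 -m inch '[[[-0.05,0.95,0,0,0,0,1],[-0.05,0.95,0,0,0,0,1],[-0.05,0.95,0,0,0,0,1]]]'; python3 -m inch '[[[-0.05,0.65,0,0,0,0,1],[-0.05,0.65,0,0,0,0,1],[-0.05,0.65,0,0,0,0,1],[-0.05,0.65,0,0,0,0,1],[-0.05,0.65,0,0,0,0,1]]]';  python3 - <<'E'
from h import *
s=read_state();print(s['joint_positions'].round(2),R.from_quat(s['eef_rot']).as_matrix().round(3))
im=camera('wrist');np.save('w2.npy',im);save('pics/w2.png',im,None,1.5)
E
```

```text
time: 2.4
ee_pos: [0.546, -0.1588, 0.2472]
eef_rot: [0.103, 0.699, -0.102, 0.7]
ft_force: [0.4, -0.3, 0.1]
width: 0.0447
time: 2.7
ee_pos: [0.5394, -0.0449, 0.2473]
eef_rot: [0.104, 0.699, -0.103, 0.7]
ft_force: [-1.2, -0.8, -0.5]
width: 0.0209
time: 3.0
ee_pos: [0.5329, 0.0688, 0.2472]
eef_rot: [0.104, 0.699, -0.102, 0.7]
ft_force: [-1.3, 0.7, 0.3]
width: 0.0021
time: 3.5
ee_pos: [0.5283, 0.1394, 0.2464]
eef_rot: [0.105, 0.699, -0.105, 0.699]
ft_force: [0.4, -0.0, 0.7]
width: 0.0005
[ 0.42  0.25 -0.89  1.6   0.2   1.39  0.78] [[-0.     0.294  0.956]
 [-0.001  0.956 -0.294]
 [-1.    -0.001  0.   ]]
```

View pics/w2.png

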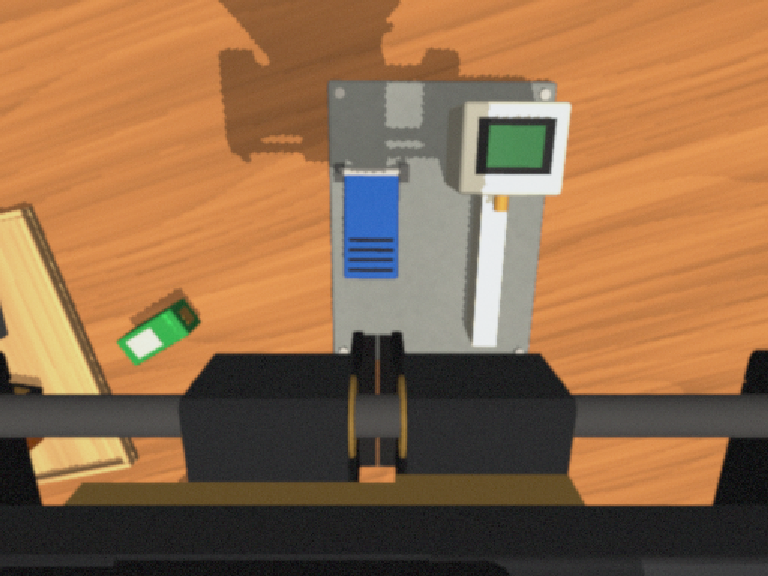

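The wrist view shows the full tester. The paddle is at (371,225), its ribs around (371,257), and the rail's end corners at about (470,347) and (497,347), all in the 1.5x picture. I'll zoom in for corners.

```bash
python3 - <<'E'
from h import *
im=np.load('w2.npy'); save('pics/w2a.png',im,(215,45,385,145),4.5); save('pics/w2b.png',im,(215,140,385,240),4.5)
E
```

```text
(no output)
```

View pics/w2a.png

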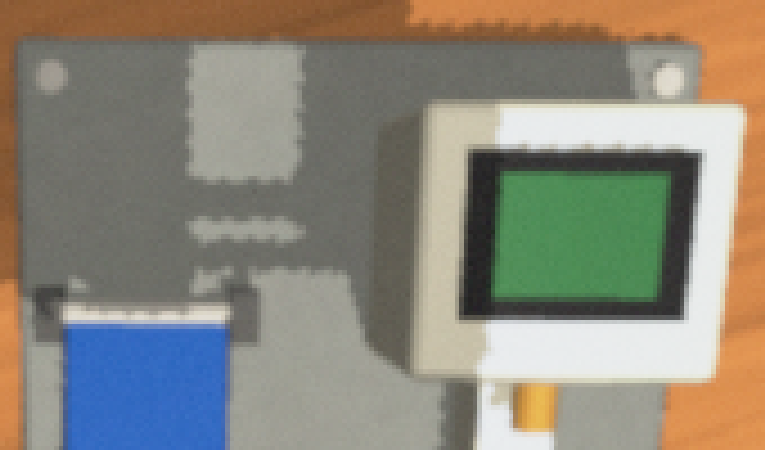

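View pics/w2b.png

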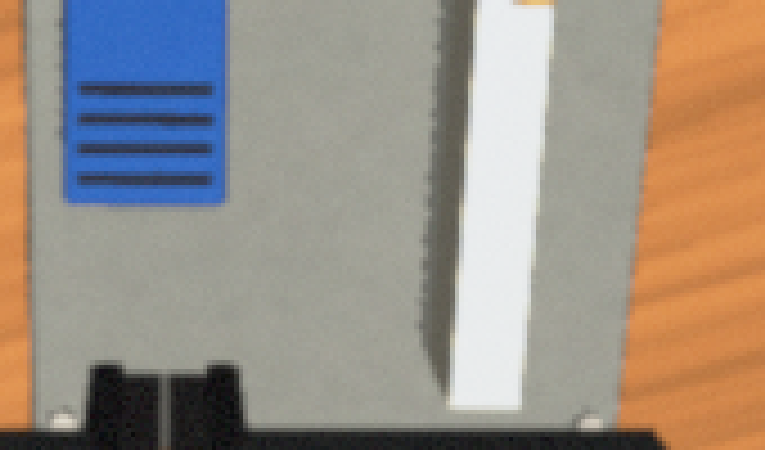

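```bash
python3 - <<'E'
from h import *
c=get_calibration('wrist'); a=(215,45);b=(215,140);k=4.5
w=P(c,[(409,378),(716,380),(745,107),(427,103)],a,k,.085)
print('stop',fit([(0,.035),(0,-.035),(.06,-.035),(.06,.035)],w))
w1=P(c,[(447,409),(521,409)],b,k,.045)
w2=P(c,[(478,0),(554,0)],b,k,.045)
print('rail end',w1.tolist(),w1.mean(0),'dir',np.degrees(np.arctan2(*(w2-w1).mean(0)[::-1])))
w=P(c,[(18,40),(700,43)],a,k,.012);print('plate',w.tolist(),np.linalg.norm(w[0]-w[1]),np.degrees(np.arctan2(*(w[0]-w[1])[::-1]))+90)
w=P(c,[(51,76),(668,79)],a,k,.013);v=P(c,[(64,421),(590,421)],b,k,.013)
print('screws',w.tolist(),v.tolist(),np.linalg.norm(w[0]-w[1]),np.linalg.norm(w[0]-v[0]),'centre',(w.sum(0)+v.sum(0))/4)
e=P(c,[(65,204),(226,204)],b,k,.0425);print('paddle end',e.tolist(),e.mean(0),np.linalg.norm(e[0]-e[1]))
h=P(c,[(65,322),(229,322)],a,k,.03);print('paddle hinge',h.mean(0),np.linalg.norm(e.mean(0)-h.mean(0)))
r=P(c,[(146,90),(146,180)],b,k,.041);print('rib lines',r.tolist(),r.mean(0))
E
```

```text
stop (np.float64(162.5), array([0.514 , 0.2386]), np.float64(0.977), [[-0.7, 0.6], [-1.0, 0.1], [0.7, -1.2], [1.0, 0.6]])
rail end [[0.6351623483101939, 0.18994035547760427], [0.6412278240641365, 0.20972592906307636]] [0.63819509 0.19983314] dir 162.53342840157185
plate [[0.4000386791589985, 0.13965564433869734], [0.4526921381098731, 0.3086406909900833]] 0.17699811505002677 -17.30632901604153
screws [[0.4109290457166668, 0.14514035275162984], [0.4588363286237809, 0.2986551471001315]] [[0.6208199313242221, 0.0795827983083417], [0.6678507724744128, 0.23300231876264935]] 0.16081635439035744 0.2198908292896922 centre [0.53960902 0.18909515]
paddle end [[0.5476938544398836, 0.1060721638204922], [0.5604176385921885, 0.14755517500862697]] [0.55405575 0.12681367] 0.04339049320288213
paddle hinge [0.47705968 0.15100463] 0.0807068546288303
rib lines [[0.5245315502718245, 0.1361178795900455], [0.5480797953991137, 0.12879409135721687]] [0.53630567 0.13245599]
```

```bash
python3 -m inch '[[[0.106,-0.07,-1,0,0,0,1],[0.106,-0.07,-1,0,0,0,1],[0.106,-0.07,-1,0,0,0,1]]]' && python3 -m inch '[[[0,0,-0.5,0,0,0,1],[0,0,-0.6,0,0,0,1],[0,0,-0.6,0,0,0,1],[0,0,-0.6,0,0,0,1]]]'; python3 -c "
from h import *
save('pics/w3.png',camera('wrist'),None,1.5)"
```

```text
time: 3.85
ee_pos: [0.5392, 0.1298, 0.1222]
eef_rot: [0.104, 0.701, -0.106, 0.698]
ft_force: [-0.0, -0.4, 1.0]
width: 0.0009
time: 4.25
ee_pos: [0.5411, 0.1322, 0.0553]
eef_rot: [0.105, 0.699, -0.104, 0.699]
ft_force: [-0.1, -0.7, 1.0]
width: 0.0005
```

View pics/w3.png

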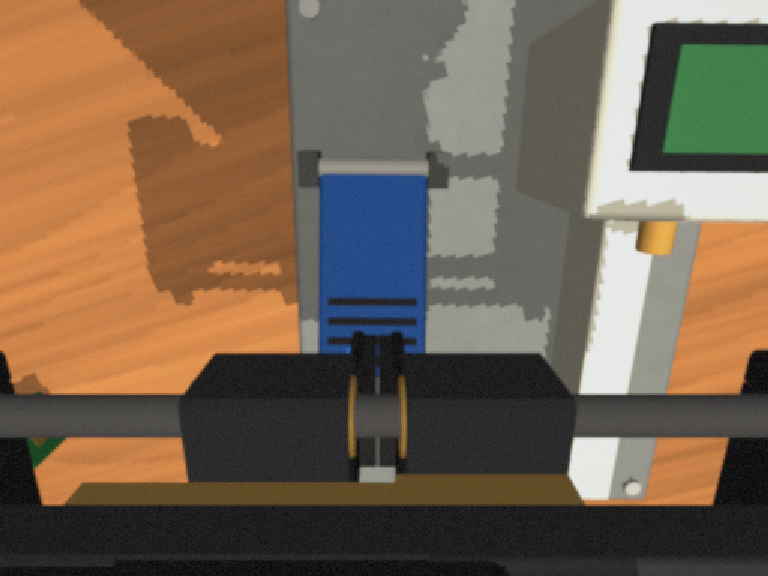

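The fingertips are centred over the paddle's ribbed end, so I'll press.

```bash
python3 -m inch '[[[0,0,-0.05,0,0,0,1],[0,0,-0.1,0,0,0,1],[0,0,-0.14,0,0,0,1],[0,0,-0.18,0,0,0,1],[0,0,-0.2,0,0,0,1],[0,0,-0.2,0,0,0,1]]]'; python3 -m inch '[[[0,0,-0.03,0,0,0,1],[0,0,-0.05,0,0,0,1],[0,0,-0.05,0,0,0,1]]]'
```

```text
time: 4.9
ee_pos: [0.5415, 0.1328, 0.0309]
eef_rot: [0.104, 0.699, -0.104, 0.7]
ft_force: [2.2, -1.1, 6.4]
width: 0.0005
time: 5.2
ee_pos: [0.5422, 0.1326, 0.0253]
eef_rot: [0.104, 0.698, -0.104, 0.7]
ft_force: [2.8, -2.6, 8.1]
width: 0.0003
```

```bash
python3 -m inch '[[[0,0,-0.015,0,0,0,1],[0,0,-0.03,0,0,0,1],[0,0,-0.03,0,0,0,1]]]';  python3 -m inch '[[[0,0,-0.01,0,0,0,1],[0,0,-0.02,0,0,0,1],[0,0,-0.02,0,0,0,1]]]'
```

```text
time: 5.5
ee_pos: [0.5424, 0.1325, 0.0223]
eef_rot: [0.104, 0.698, -0.104, 0.701]
ft_force: [3.0, -3.0, 11.1]
width: 0.0004
time: 5.8
ee_pos: [0.5426, 0.1327, 0.0216]
eef_rot: [0.104, 0.698, -0.104, 0.701]
ft_force: [-5.9, -6.9, 34.0]
width: 0.0003
```

The paddle is on its stop: the force jumped to 34 N at z=0.0216. Lifting off now.

```bash
python3 -m inch '[[[0,0,0.1,0,0,0,1],[0,0,0.4,0,0,0,1],[0,0,0.8,0,0,0,0.5],[0,0,1,0,0,0,0.3],[0,0,1,0,0,0,0.3]]]'; python3 -c "
from h import *
save('pics/w4.png',camera('wrist'),None,1.5)"; python3 -m inch '[[[0.1,-0.95,0.3,0,0,-0.029,0.3],[0.1,-0.95,0.3,0,0,-0.029,0.3],[0.1,-0.95,0.3,0,0,-0.029,0.3]]]';python3 -m inch '[[[0.1,-0.95,0,0,0,0,0.3],[0.1,-0.95,0,0,0,0,0.3],[0.1,-0.95,0,0,0,0,0.3]]]';python3 -m inch '[[[0.1,-0.95,0,0,0,0,0.3],[0.1,-0.95,0,0,0,0,0.3],[0.1,-0.95,0,0,0,0,0.3],[0.1,-0.95,0,0,0,0,0.3],[0.1,-0.95,0,0,0,0,0.3]]]'; python3 -c "
from h import *
o=R.from_quat(read_state()['eef_rot']).as_matrix(); print(np.degrees(np.arctan2(o[1,1],o[0,1])),o.round(3))"
```

```text
time: 6.3
ee_pos: [0.542, 0.1337, 0.1419]
eef_rot: [0.104, 0.698, -0.103, 0.701]
ft_force: [-0.1, 0.2, -0.5]
width: 0.0172
time: 6.65
ee_pos: [0.5524, 0.0135, 0.1738]
eef_rot: [0.169, 0.687, -0.17, 0.686]
ft_force: [0.6, 0.1, -1.1]
width: 0.0442
time: 6.95
ee_pos: [0.5633, -0.102, 0.1723]
eef_rot: [0.169, 0.688, -0.171, 0.685]
ft_force: [-0.3, 1.1, -1.5]
width: 0.0598
time: 7.45
ee_pos: [0.5761, -0.2077, 0.1733]
eef_rot: [0.167, 0.688, -0.166, 0.686]
ft_force: [0.5, 0.7, -0.2]
width: 0.0604
62.69410961212334 [[-0.002  0.459  0.889]
 [ 0.002  0.889 -0.459]
 [-1.     0.001 -0.002]]
```

View pics/w4.png

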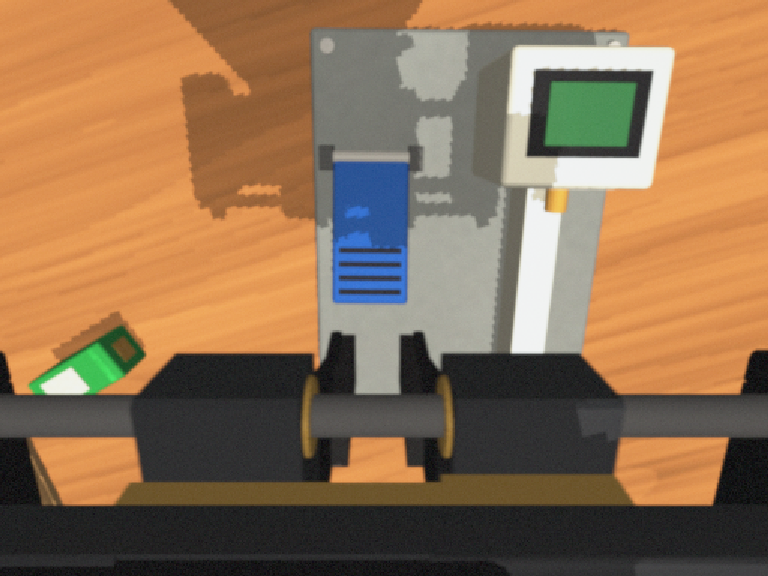

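The paddle has sprung back up. Next, align over the pack and descend.

```bash
python3 -m inch '[[[0.154,-0.2,-0.3,0,0,0,0.3],[0.154,-0.2,-0.7,0,0,0,0.3],[0.154,-0.2,-0.85,0,0,0,0.3],[0.154,-0.2,-0.85,0,0,0,0.3],[0.154,-0.2,-0.85,0,0,0,0.3]]]'; python3 -c "
from h import *
im=camera('wrist');np.save('w5.npy',im);c=get_calibration('wrist')
save('pics/w5.png',im,None,1.5)
s=read_state();o=R.from_quat(s['eef_rot']).as_matrix()
print(proj(c,[.5946,-.2318,.038]),proj(c,s['ee_pos']))
t=camera('top');save('pics/t5.png',t,(255,130,375,230),6)
"
```

```text
time: 7.95
ee_pos: [0.5956, -0.2313, 0.0733]
eef_rot: [0.167, 0.687, -0.166, 0.687]
ft_force: [0.4, -1.2, 0.2]
width: 0.061
[249.17780014 212.70594472] [249.83109296 238.51624599]
```

View pics/w5.png

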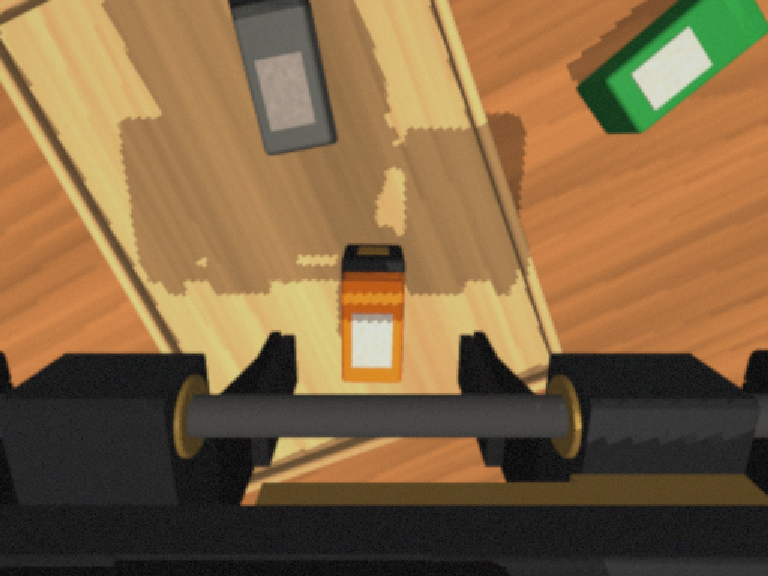

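View pics/t5.png

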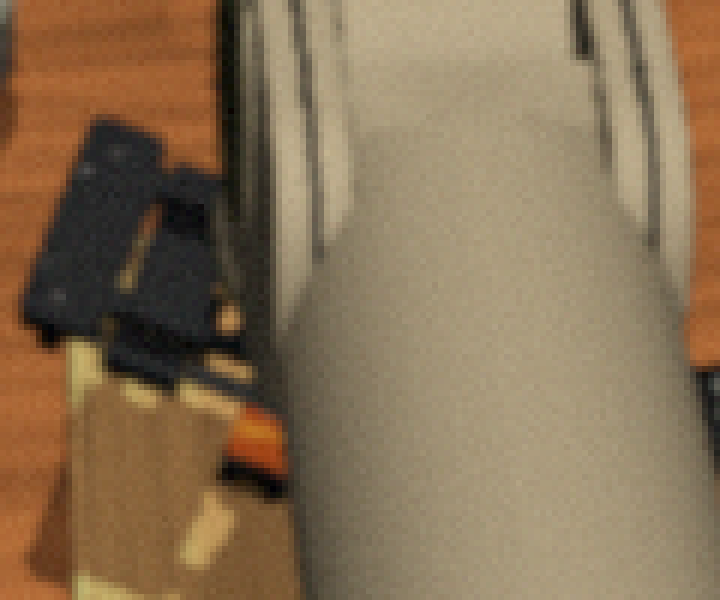

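The pack's centre sits at (249,213), as predicted, so I'll descend and grip.

```bash
python3 -m inch '[[[0,0,-0.25,0,0,0,0.3],[0,0,-0.4,0,0,0,0.3],[0,0,-0.47,0,0,0,0.3],[0,0,-0.51,0,0,0,0.3],[0,0,-0.51,0,0,0,0.3]]]'; python3 -m inch '[[[0,0,0,0,0,0,0.6],[0,0,0,0,0,0,0.8],[0,0,0,0,0,0,0.9],[0,0,0,0,0,0,1],[0,0,0,0,0,0,1],[0,0,0,0,0,0,1],[0,0,0,0,0,0,1]]]' 45
```

```text
time: 8.55
ee_pos: [0.5951, -0.2331, 0.0114]
eef_rot: [0.167, 0.687, -0.167, 0.687]
ft_force: [-0.1, -0.1, 0.2]
width: 0.0611
time: 9.25
ee_pos: [0.5951, -0.2332, 0.0115]
eef_rot: [0.167, 0.687, -0.167, 0.687]
ft_force: [0.1, -0.4, 0.8]
width: 0.0278
```

The pack is gripped (27.8 mm opening). Now I'll lift and carry it to the tester.

```bash
python3 -m inch '[[[0,0,0.1,0,0,0,1],[0,0,0.4,0,0,0,1],[0,0,0.8,0,0,0,1],[0,0,1,0,0,0,1],[0,0,1,0,0,0,1]]]'; python3 -m inch '[[[-0.03,0.95,0.3,0,0,0.027,1],[-0.03,0.95,0.3,0,0,0.027,1],[-0.03,0.95,0.3,0,0,0.027,1]]]';python3 -m inch '[[[-0.02,0.95,0,0,0,0,1],[-0.02,0.95,0,0,0,0,1],[-0.02,0.95,0,0,0,0,1]]]';python3 -m inch '[[[-0.02,0.95,0,0,0,0,1],[-0.02,0.95,0,0,0,0,1],[-0.02,0.95,0,0,0,0,1]]]';python3 -m inch '[[[-0.02,0.7,0,0,0,0,1],[-0.02,0.87,0,0,0,0,1],[-0.02,0.87,0,0,0,0,1],[-0.02,0.87,0,0,0,0,1],[-0.02,0.87,0,0,0,0,1]]]'; python3 -c "
from h import *
s=read_state();o=R.from_quat(s['eef_rot']).as_matrix(); print(np.degrees(np.arctan2(o[1,1],o[0,1])),o.round(4),s['joint_positions'].round(2))
im=camera('wrist');np.save('w6.npy',im);save('pics/w6.png',im,None,1.5)"
```

```text
time: 9.75
ee_pos: [0.5973, -0.2335, 0.1366]
eef_rot: [0.167, 0.685, -0.167, 0.69]
ft_force: [0.4, 0.6, -2.4]
width: 0.0274
time: 10.05
ee_pos: [0.5915, -0.1131, 0.1686]
eef_rot: [0.107, 0.699, -0.105, 0.699]
ft_force: [0.2, 0.9, -0.9]
width: 0.0279
time: 10.35
ee_pos: [0.5879, 0.0018, 0.1674]
eef_rot: [0.107, 0.699, -0.105, 0.699]
ft_force: [-0.9, 0.7, -1.4]
width: 0.0279
time: 10.65
ee_pos: [0.5849, 0.1154, 0.1673]
eef_rot: [0.107, 0.7, -0.105, 0.699]
ft_force: [-0.9, 0.5, -1.3]
width: 0.0277
time: 11.15
ee_pos: [0.5845, 0.2115, 0.1668]
eef_rot: [0.108, 0.699, -0.109, 0.698]
ft_force: [0.9, -0.8, -1.5]
width: 0.0279
72.28607942600588 [[-7.000e-04  3.043e-01  9.526e-01]
 [-1.200e-03  9.526e-01 -3.043e-01]
 [-1.000e+00 -1.400e-03 -3.000e-04]] [ 0.19  0.48 -0.82  1.51  0.36  1.31  0.6 ]
```

View pics/w6.png

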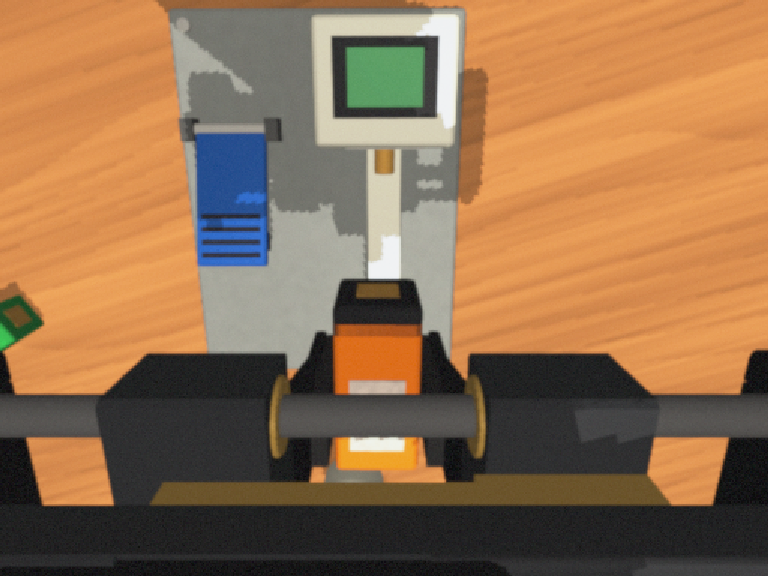

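The pack is held straight, with its top face spanning columns 334–421 (1.5x). The rail is about 5 mm to the right. I'll refine with a zoom.

```bash
python3 - <<'E'
from h import *
im=np.load('w6.npy'); save('pics/w6a.png',im,(195,5,315,105),6); save('pics/w6b.png',im,(195,175,315,320),5)
E
```

```text
(no output)
```

View pics/w6a.png

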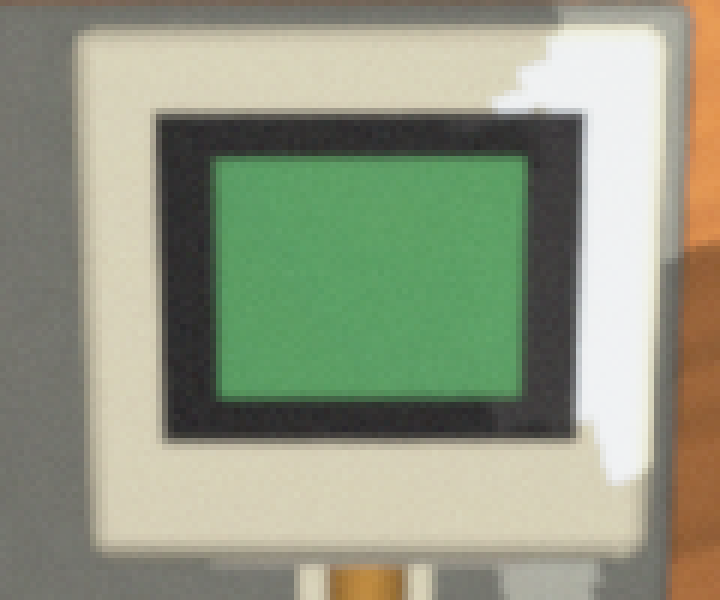

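View pics/w6b.png

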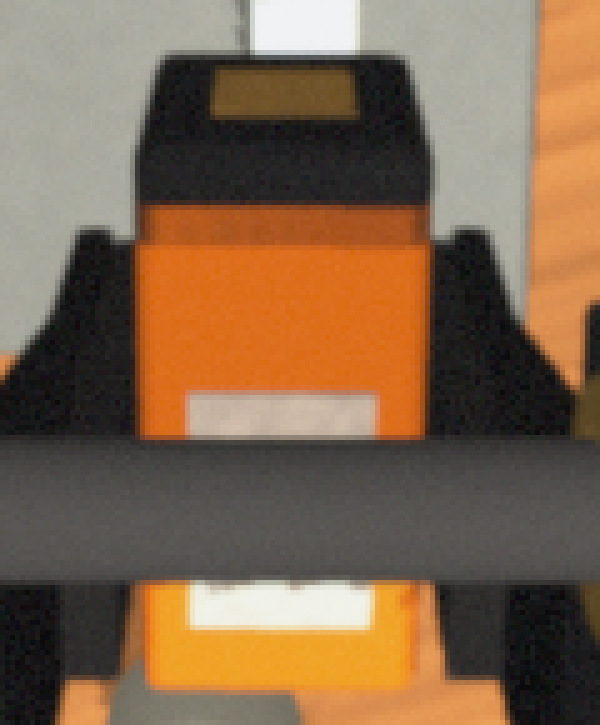

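```bash
python3 - <<'E'
from h import *
c=get_calibration('wrist'); s=read_state(); T=s['ee_pos']; o=R.from_quat(s['eef_rot']).as_matrix()
a=(195,5);b=(195,175)
w=P(c,[(148,690),(416,690),(432,152),(136,152)],b,5,T[2]+.0265)
f=fit([(-.03,.014),(-.03,-.014),(.03,-.014),(.03,.014)],w); print('pack top',f)
print('pack-TCP in tool',o.T@np.array([*(f[1]-T[:2]),0]))
v=P(c,[(158,56),(407,56)],b,5,T[2]-.0055);print('front bottom edge',v.mean(0), 'local fwd from pack ctr',(v.mean(0)-f[1])@[np.cos(2.837),np.sin(2.837)],np.linalg.norm(v[0]-v[1]))
w=P(c,[(95,552),(642,552),(664,30),(75,30)],a,6,.085)
print('stop',fit([(0,.035),(0,-.035),(.06,-.035),(.06,.035)],w))
w=P(c,[(252,55),(357,55)],b,5,.045); w2=P(c,[(300,570),(434,570)],a,6,.045)
print('rail',w.tolist(),w.mean(0),w2.mean(0),np.degrees(np.arctan2(*(w2.mean(0)-w.mean(0))[::-1])))
for p in (w.mean(0),w2.mean(0)): print('lateral of rail vs seat est', (p-[.514,.2387])@[-.300,-.954])
w=P(c,[(328,585),(406,585)],a,6,.0665);print('pin lateral',(w.mean(0)-[.514,.2387])@[-.300,-.954])
E
```

```text
pack top (np.float64(162.1), array([0.5846, 0.2119]), np.float64(0.979), [[-0.5, 0.4], [-0.7, -0.0], [0.4, -0.5], [0.7, 0.2]])
pack-TCP in tool [-1.07229546e-06  8.14557327e-04 -3.75841024e-04]
front bottom edge [0.55684748 0.22071583] local fwd from pack ctr 0.029118953686456745 0.02777941251459551
stop (np.float64(162.3), array([0.5142, 0.238 ]), np.float64(0.971), [[-0.7, 1.3], [-1.2, -0.6], [0.7, -1.2], [1.2, 0.6]])
rail [[0.5877281482214144, 0.20462985625644262], [0.5937415925692092, 0.22348168437435112]] [0.59073487 0.21405577] [0.51627684 0.23774357] 162.35224402322817
lateral of rail vs seat est 0.0004901340005178593
lateral of rail vs seat est 0.00022937967575987068
pin lateral 0.0004999389309387988
```

```bash
python3 -m inch '[[[-0.003,0.031,-0.4,0,0,0.0007,1],[-0.003,0.031,-0.75,0,0,0.0007,1],[-0.003,0.031,-0.88,0,0,0.0007,1],[-0.003,0.031,-0.92,0,0,0.0007,1],[-0.003,0.031,-0.94,0,0,0.0007,1],[-0.003,0.031,-0.94,0,0,0.0007,1],[-0.003,0.031,-0.94,0,0,0.0007,1]]]'; python3 - <<'E'
from h import *
s=read_state();o=R.from_quat(s['eef_rot']).as_matrix(); print(np.degrees(np.arctan2(o[1,1],o[0,1])),o.round(4).tolist())
im=camera('wrist');np.save('w7.npy',im);save('pics/w7.png',im,None,1.5)
sc=camera('scene');save('pics/s7.png',sc,(310,160,420,260),6)
E
```

```text
time: 11.9
ee_pos: [0.5848, 0.2173, 0.0563]
eef_rot: [0.107, 0.698, -0.106, 0.7]
ft_force: [-0.5, 0.5, -1.3]
width: 0.0276
72.6097141965657 [[0.0024, 0.2989, 0.9543], [0.0008, 0.9543, -0.2989], [-1.0, 0.0015, 0.0021]]
```

View pics/w7.png

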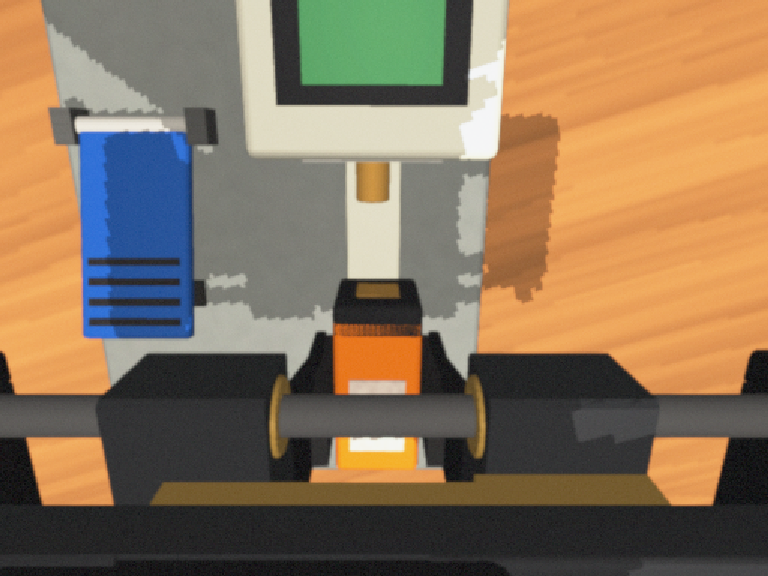

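View pics/s7.png

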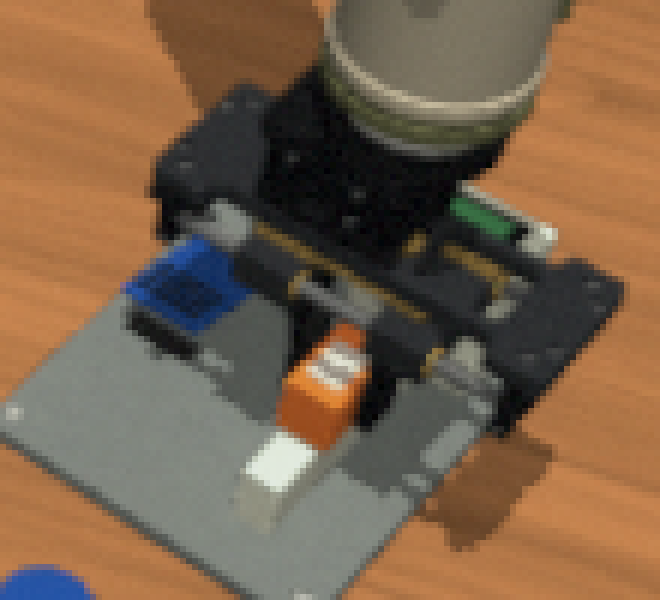

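```bash
python3 - <<'E'
from h import *
im=np.load('w7.npy'); save('pics/w7a.png',im,(195,95,315,225),5)
s=read_state(); print(s['ee_pos'])
E
```

```text
[0.58450408 0.21719529 0.05581939]
```

View pics/w7a.png

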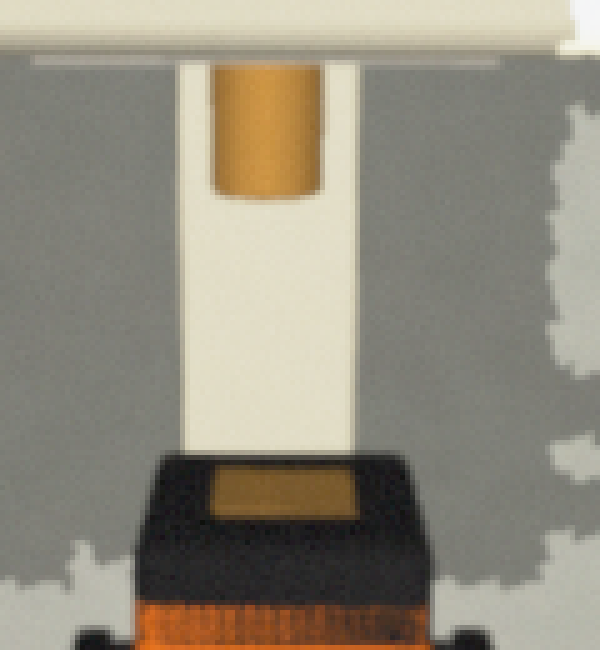

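```bash
python3 - <<'E'
from h import *
c=get_calibration('wrist'); s=read_state(); T=s['ee_pos']; o=R.from_quat(s['eef_rot']).as_matrix()
b=(195,95); zb=T[2]-.0055
ty=np.array([.3013,.9535]); tx=np.array([-.9535,.3013])
def L(n,pts,z):
    w=P(c,pts,b,5,z); print(n,'lat',(w@ty*1000).round(1),'mid',round((w@ty).mean()*1000,2),'fwd',(w@tx*1000).round(1),'wid',np.linalg.norm(w[0]-w[1]).round(4))
L('rail far',[(179,70),(359,70)],.045);L('rail near',[(183,440),(356,440)],.045)
L('pin',[(211,120),(322,120)],.061)
L('pin tip top',[(215,188),(320,188)],.064)
L('pack bot',[(163,457),(406,457)],zb);L('pack top',[(136,552),(432,552)],zb+.032)
L('stop top',[(0,30),(570,30)],.085)
print('TCP lat',T[:2]@ty*1000,'fwd',T[:2]@tx*1000, 'seat fwd est',np.array([.5139,.2383])@tx*1000,'lat',np.array([.5139,.2383])@ty*1000)
E
```

```text
rail far lat [372.7 391.9] mid 382.3 fwd [-420.8 -420.8] wid 0.0193
rail near lat [372.5 392.3] mid 382.4 fwd [-462.1 -462. ] wid 0.0198
pin lat [376.7 387.6] mid 382.17 fwd [-424.8 -424.8] wid 0.0109
pin tip top lat [377.2 387.4] mid 382.3 fwd [-431. -431.] wid 0.0102
pack bot lat [370.6 397.7] mid 384.11 fwd [-462.5 -462.4] wid 0.0271
pack top lat [370.4 397.6] mid 384.0 fwd [-462.1 -462. ] wid 0.0272
stop top lat [360.6 407.2] mid 383.9 fwd [-415.7 -415.5] wid 0.0467
TCP lat 383.20678334178956 fwd -491.88369754033744 seat fwd est -418.20385999999996 lat 382.05712000000005
```

The pack needs about -1.7 mm sideways and 5 mm down. I'll make that correction and feel for the rail.

```bash
python3 -m inch '[[[-0.004,-0.014,-0.02,0,0,0,1],[-0.004,-0.014,-0.035,0,0,0,1],[-0.004,-0.014,-0.035,0,0,0,1],[-0.004,-0.014,-0.035,0,0,0,1]]]';python3 -m inch '[[[0,0,-0.006,0,0,0,1],[0,0,-0.006,0,0,0,1],[0,0,-0.006,0,0,0,1]]]';python3 -c "
from h import *
s=read_state();T=s['ee_pos'];o=R.from_quat(s['eef_rot']).as_matrix(); print(np.degrees(np.arctan2(o[1,1],o[0,1])),o[2].round(4),T,s['ft_force'],T[:2]@[.3013,.9535],T[:2]@[-.9535,.3013])"
```

```text
time: 12.4
ee_pos: [0.5834, 0.215, 0.0505]
eef_rot: [0.107, 0.699, -0.107, 0.699]
ft_force: [-1.1, -2.3, 2.5]
width: 0.0278
time: 12.7
ee_pos: [0.5835, 0.215, 0.0505]
eef_rot: [0.107, 0.699, -0.107, 0.699]
ft_force: [-3.9, -4.1, 10.1]
width: 0.0275
72.60768526033499 [-1.e+00 -6.e-04  5.e-04] [0.58347037 0.21497155 0.05049392] [-3.9121599  -4.05730751 10.13710835] 0.3807750012192943 -0.4915680722312592
```

```bash
python3 -m inch '[[[0.002,0.005,0.008,0,0,0,1],[-0.05,0.021,0.006,0,0,0,1],[-0.1,0.037,0.006,0,0,0,1],[-0.15,0.053,0.006,0,0,0,1],[-0.2,0.068,0.006,0,0,0,1],[-0.2,0.068,0.006,0,0,0,1],[-0.2,0.068,0.006,0,0,0,1]]]'; python3 - <<'E'
from h import *
s=read_state();T=s['ee_pos'];o=R.from_quat(s['eef_rot']).as_matrix(); print(np.degrees(np.arctan2(o[1,1],o[0,1])),o[2].round(4),T,s['ft_force'],T[:2]@[.3013,.9535],T[:2]@[-.9535,.3013])
im=camera('wrist');np.save('w8.npy',im);save('pics/w8a.png',im,(195,125,315,245),5)
E
```

```text
time: 13.4
ee_pos: [0.5579, 0.2242, 0.0505]
eef_rot: [0.106, 0.7, -0.106, 0.698]
ft_force: [-5.8, 0.6, 8.0]
width: 0.0277
72.69196432709964 [-1.0e+00 -4.0e-04 -1.9e-03] [0.55793634 0.22422323 0.05050873] [-5.81174712  0.61146816  8.03729212] 0.38190306454240697 -0.4644338388608089
```

View pics/w8a.png

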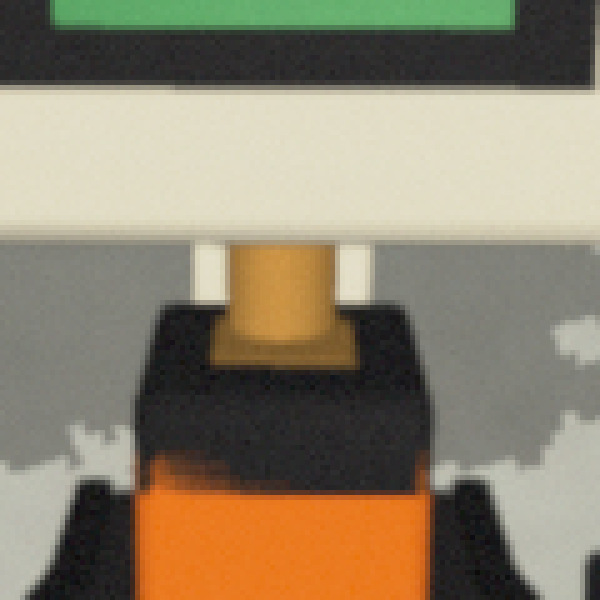

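The pin is centred on the patch (both at column 284). I'll ease the rail pressure and advance slowly.

```bash
cat > st.py <<'E'
from h import *
s=read_state();T=s['ee_pos'];o=R.from_quat(s['eef_rot']).as_matrix();f=s['ft_force']
print('yaw',np.degrees(np.arctan2(o[1,1],o[0,1])).round(2),o[2].round(4),'z',T[2].round(4),'lat',(T[:2]@[.3013,.9535]).round(4),'fwd',(T[:2]@[-.9535,.3013]).round(4),'F fwd',(f[:2]@[-.9535,.3013]).round(1),'lat',(f[:2]@[.3013,.9535]).round(1),'z',f[2].round(1),'w',s['width'].round(4))
E
python3 -m inch '[[[0,0,0.007,0,0,0,1],[-0.016,0.005,0.007,0,0,0,1],[-0.032,0.01,0.007,0,0,0,1],[-0.048,0.015,0.007,0,0,0,1],[-0.064,0.02,0.007,0,0,0,1],[-0.064,0.02,0.007,0,0,0,1]]]';python3 st.py;python3 -m inch '[[[-0.016,0.005,0,0,0,0,1],[-0.032,0.01,0,0,0,0,1],[-0.032,0.01,0,0,0,0,1]]]';python3 st.py
```

```text
time: 14.05
ee_pos: [0.5525, 0.2251, 0.0511]
eef_rot: [0.107, 0.698, -0.107, 0.7]
ft_force: [6.1, 0.0, -6.8]
width: 0.0277
time: 14.35
ee_pos: [0.5491, 0.2262, 0.0511]
eef_rot: [0.107, 0.698, -0.107, 0.7]
ft_force: [8.4, -1.7, -6.5]
width: 0.0277Traceback (most recent call last):
  File "st.py", line 3, in <module>
    print('yaw',np.degrees(np.arctan2(o[1,1],o[0,1])).round(2),o[2].round(4),'z',T[2].round(4),'lat',(T[:2]@[.3013,.9535]).round(4),'fwd',(T[:2]@[-.9535,.3013]).round(4),'F fwd',(f[:2]@[-.9535,.3013]).round(1),'lat',(f[:2]@[.3013,.9535]).round(1),'z',f[2].round(1),'w',s['width'].round(4))
                                                                                                                                                                                                                                                                             ^^^^^^^^^^^^^^^^
AttributeError: 'float' object has no attribute 'round'
Traceback (most recent call last):
  File "st.py", line 3, in <module>
    print('yaw',np.degrees(np.arctan2(o[1,1],o[0,1])).round(2),o[2].round(4),'z',T[2].round(4),'lat',(T[:2]@[.3013,.9535]).round(4),'fwd',(T[:2]@[-.9535,.3013]).round(4),'F fwd',(f[:2]@[-.9535,.3013]).round(1),'lat',(f[:2]@[.3013,.9535]).round(1),'z',f[2].round(1),'w',s['width'].round(4))
                                                                                                                                                                                                                                                                             ^^^^^^^^^^^^^^^^
AttributeError: 'float' object has no attribute 'round'
```

```bash
sed -i "s/s\['width'\].round(4)/round(s['width'],4)/" st.py; python3 -m inch '[[[-0.016,0.005,-0.003,0,0,0,1],[-0.032,0.01,-0.004,0,0,0,1],[-0.04,0.0125,-0.004,0,0,0,1],[-0.04,0.0125,-0.004,0,0,0,1]]]';python3 st.py;python3 -m inch '[[[-0.008,0.0025,0,0,0,0,1],[-0.016,0.005,0,0,0,0,1],[-0.016,0.005,0,0,0,0,1]]]';python3 st.py
```

```text
time: 14.75
ee_pos: [0.5452, 0.2274, 0.0511]
eef_rot: [0.108, 0.698, -0.107, 0.7]
ft_force: [9.4, -2.3, -3.6]
width: 0.0279
yaw 72.53 [-1.      0.001   0.0037] z 0.0511 lat 0.3811 fwd -0.4513 F fwd -9.6 lat 0.7 z -3.6 w 0.0279
time: 15.05
ee_pos: [0.5435, 0.228, 0.0511]
eef_rot: [0.108, 0.697, -0.107, 0.7]
ft_force: [9.3, -1.5, -4.4]
width: 0.0274
yaw 72.52 [-1.      0.0011  0.004 ] z 0.0511 lat 0.3811 fwd -0.4496 F fwd -9.3 lat 1.3 z -4.4 w 0.0274
```

```bash
python3 -m inch '[[[-0.006,0.002,0,0,0,0,1],[-0.012,0.004,-0.002,0,0,0,1],[-0.012,0.004,-0.002,0,0,0,1]]]';python3 st.py;python3 -m inch '[[[-0.004,0.001,0,0,0,0,1],[-0.008,0.0025,0,0,0,0,1],[-0.008,0.0025,0,0,0,0,1]]]';python3 st.py
```

```text
time: 15.35
ee_pos: [0.543, 0.2281, 0.0512]
eef_rot: [0.108, 0.697, -0.107, 0.701]
ft_force: [12.8, -2.7, -4.8]
width: 0.0279
yaw 72.48 [-1.      0.0017  0.0054] z 0.0512 lat 0.3811 fwd -0.4491 F fwd -13.0 lat 1.3 z -4.8 w 0.0279
time: 15.65
ee_pos: [0.543, 0.2281, 0.0513]
eef_rot: [0.108, 0.696, -0.107, 0.701]
ft_force: [17.5, -2.2, -7.7]
width: 0.0277
yaw 72.45 [-1.      0.0023  0.0069] z 0.0513 lat 0.3811 fwd -0.449 F fwd -17.4 lat 3.2 z -7.7 w 0.0277
```

It has stalled against the stop face with push force rising to 17 N. I'll trim the slight tilt and firm up the push.

```bash
python3 -m inch '[[[-0.002,0.001,-0.002,0.0002,0.0005,0,1],[-0.004,0.001,-0.004,0.0003,0.001,0.0001,1],[-0.004,0.001,-0.004,0.0003,0.001,0.0001,1],[-0.004,0.001,-0.004,0.0003,0.001,0.0001,1]]]';python3 st.py; python3 - <<'E'
from h import *
im=camera('wrist');np.save('w9.npy',im);save('pics/w9.png',im,None,1.5)
sc=camera('scene');save('pics/s9.png',sc,(310,160,420,260),6)
E
```

```text
time: 16.05
ee_pos: [0.5429, 0.2282, 0.0511]
eef_rot: [0.109, 0.698, -0.107, 0.699]
ft_force: [17.2, -2.9, -4.8]
width: 0.0278
yaw 72.47 [-1.0e+00  2.4e-03  8.0e-04] z 0.0511 lat 0.3811 fwd -0.4489 F fwd -17.2 lat 2.4 z -4.8 w 0.0278
```

View pics/w9.png

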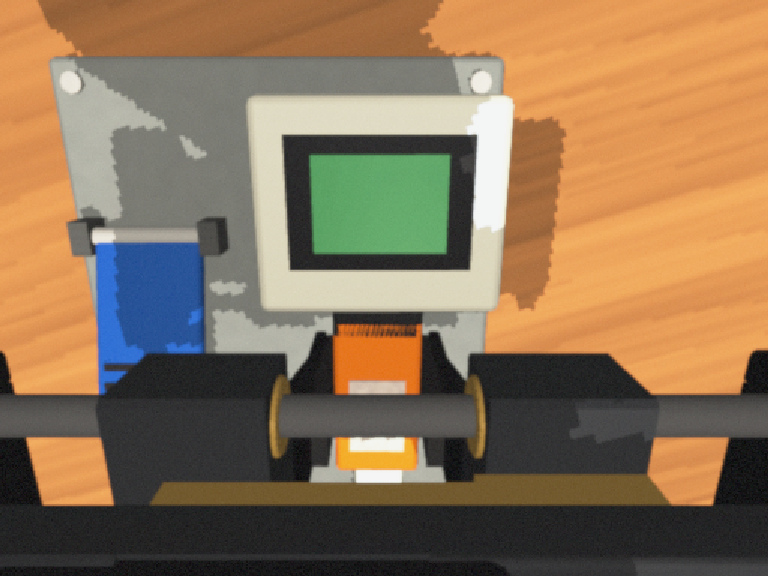

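View pics/s9.png

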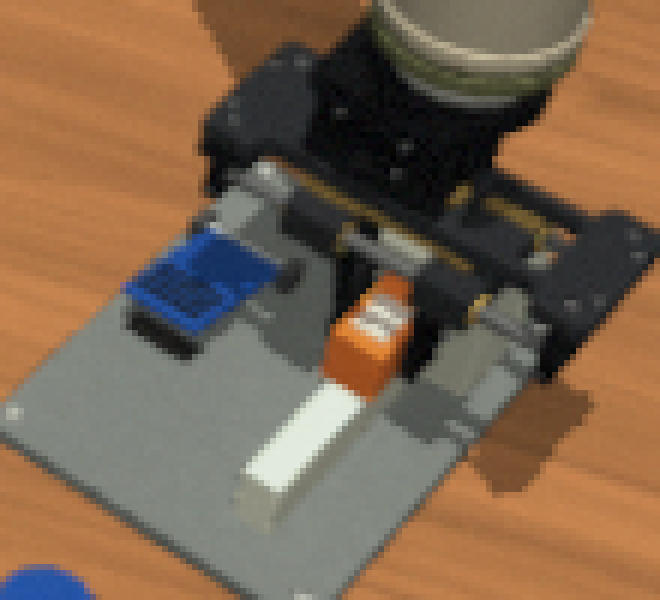

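```bash
python3 -m inch '[[[-0.004,0.002,-0.001,0.0001,0.0003,0,1],[-0.008,0.004,-0.003,0.0001,0.0003,0,1],[-0.008,0.004,-0.003,0.0001,0.0003,0,1],[-0.008,0.004,-0.003,0.0001,0.0003,0,1],[-0.008,0.004,-0.003,0.0001,0.0003,0,1],[-0.008,0.004,-0.003,0.0001,0.0003,0,1]]]';python3 st.py
```

```text
time: 16.75
ee_pos: [0.5429, 0.2282, 0.051]
eef_rot: [0.109, 0.698, -0.107, 0.699]
ft_force: [19.8, -3.8, -4.8]
width: 0.0278
yaw 72.43 [-1.0e+00  2.7e-03  5.0e-04] z 0.051 lat 0.3811 fwd -0.4489 F fwd -20.1 lat 2.3 z -4.8 w 0.0278
```

```bash
python3 -m inch '[[[0,0,0,0,0,0,1],[0,0,0,0,0,0,1],[0,0,0,0,0,0,1],[0,0,0,0,0,0,1],[0,0,0,0,0,0,1],[0,0,0,0,0,0,1]]]';python3 st.py; python3 - <<'E'
from h import *
im=camera('wrist');save('pics/w10.png',im,(195,185,315,325),4)
sc=camera('top');save('pics/t10.png',sc)
E
```

```text
time: 17.35
ee_pos: [0.5429, 0.2282, 0.051]
eef_rot: [0.109, 0.699, -0.107, 0.699]
ft_force: [19.5, -3.9, -4.4]
width: 0.0276
yaw 72.44 [-1.0e+00  2.7e-03  5.0e-04] z 0.051 lat 0.3812 fwd -0.4489 F fwd -19.7 lat 2.1 z -4.4 w 0.0276
```

View pics/w10.png

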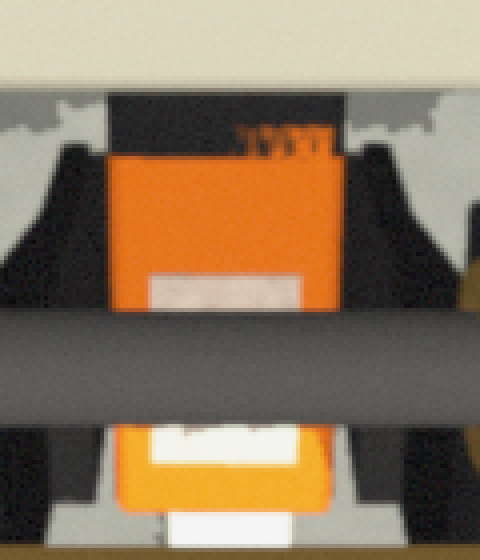

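View pics/t10.png

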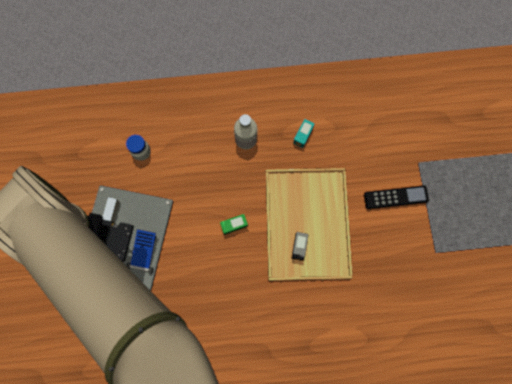

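The pack is straight and still held tight against the stop, with its rear edge unmoved in the grip. The grey pack, bottle, jar and remote are where they started, and the push is a steady 20 N. Handing in.

```bash
python3 -c "
from bench import *
print(close_job())"; python3 st.py
```

```text
the job is handed in; nothing more can be done
None
the job is handed in; nothing more can be done
```

The battery tester was woken and the orange pack is being held firmly against its steel stop face. I handed the job in at about 17.5 s, still gripping and pushing.

**Paddle:** I pressed the ribbed end down until the force jumped from 11 N to 34 N at z ≈ 0.0216 m, which is 18 mm below its rest height. After I lifted off, the wrist picture showed it sprung back up.

**Pack:** I gripped the orange pack with 45 N, carried it to the rail and pushed slowly. The pin was pushed in, and the pack stopped moving with its nose within about 1 mm of the measured stop face.

**Last checks:**
- **Push:** it held steady at about 20 N for over 0.6 s.
- **Alignment:** the pack was in line with the rail to about 0.1° and upright to within 0.2°.
- **Grip:** the pack had not slipped in the fingers.
- **Other items:** the grey pack, bottle, jar and remote were where they started.

**Small disagreements:**
- Under load the tool settled about 0.8 mm to one side of where the pin had looked centred.
- The pack may sit about 0.5 mm above where I felt the rail, with about 4–5 N vertically on the tool.
- I judged the pin's travel from the nose position and the force, because the pack hid the pin itself.

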